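# Stake a pendant in the guarded bench press

### The arm

A 6-joint arm with a two-finger parallel gripper is mounted at the origin on the work surface. World frame = base frame: x ahead of the robot, y to its left, z up, the work surface at z = 0. Lengths are in mm, angles in rad, forces in N, time in s.
With the tool pointing down it reaches from about 350 to 850 mm from the base axis. Payload 8.1 kg.
Tool frame: the origin (TCP) lies on the centre line of the jaws, within the pads' length; the fingertips stand 25 mm ahead of it and the grasp point (between the pads) lies 6 mm ahead of it; z points along the fingers, y is the line along which they close (so a half turn about z gives the same grasp; the last joint's range is limited). The gripper opens to 85 mm and grips with 20 to 120 N. Pads are 22 mm wide; open, the fingers measure 114 mm over their backs; the gripper's body (76 mm by 85 mm) begins 54 mm behind the grasp point. The pads swing forward as they close: fully open they stand 13 mm farther back than shut.
Start: joints at [1.027, 0.13, 1.488, -0, 1.523, -0.085], TCP at [265.704, 537.966, 256.292] pointing down, gripper open.
Joint ranges: [-2.96, 2.96], [-0.89, 2.26], [0.02, 2.5], [-1.34, 4.48], [0, 2.73], [-2.66, 2.66]. Speed limits (rad/s): [2.39, 2.39, 2.79, 3.14, 3.14, 3.14].

### API

Orientations are given as [roll, pitch, yaw] about the fixed x, y, z axes, in that order (R = Rz(yaw) Ry(pitch) Rx(roll)).
In Python, from plant import manip gives the robot as it stands.
- The arm moves only by the shell command python3 -m crank 'ROWS'. ROWS is text: rows parted by semicolons, each of 7 numbers parted by spaces: the turn, a rotation vector about the world's x, y, z in rad, then the shift along the world's x, y, z in cm, then the gripper's target within -1 to 1 (shut at 1, half-way at 0, fully open at -1). A call has 1 to 8 rows; each row shifts and turns the commanded pose from where the row before left it; what a row does not reach is not made up. A row lasts 1/10 s, in which the tool goes at most 50 mm and 8.59 degrees, less where a joint would pass 70% of its speed; a pose out of reach is approached as far as the arm can. A call is refused whole if a number of a shift passes 5 or a number of a turn 0.15, either way. A call with a gripper value outside its range is refused whole. The fingers move at their own pace and stop on an object; the grip force is fixed at half the most. Time passes only in rows, so rows that do not move let the fingers close. It gives the time, the measured TCP pose, the force and the opening at its end, in the units of the state.
- manip.sense(): the state, without advancing time (a new reading comes with each control period).
- manip.get_image(name): name is "scene" or "top" or "wrist"; returns a dict with "pixels" (384x512x3 uint8, red, green, blue), "mtx" (3x3 intrinsics, pixels), "R" (3x3) and "t" (3): a world point X has camera coordinates R X + t; the wrist camera has in their place "T_tool_cam" (4x4, takes a point from camera to tool coordinates, whose origin is the TCP and whose axes are the flange's). Camera axes: x right, y down, z forward; pixel columns grow to the right and rows downward; lengths in mm; the calibration is good to about 2 mm. A picture is of the moment at which its call begins: read the wrist's pose just before it. There is no depth.
- manip.hand_in(): hands the job in, once; it reports no verdict.
The state is a dict: "time_s": time; "joint_pos": joint angles; "joint_vel": joint speeds; "tau": joint torques, N m; "tcp_pos": TCP position; "tcp_rot": TCP orientation; "ft_force": force on the tool from outside, world axes, zero at the start; "ft_torque": the same for the moment, N m; "width": finger opening in mm.
Only numpy, scipy, OpenCV 4.12 (cv2) and the standard library are available. Lean on these libraries where they do the work, as an engineer would, in place of code of your own. Each camera call takes 0.05 s, during which the arm holds its last target. There are 200 camera calls.

### The job

Push the loose shuttle carrying the copper pendant blank along its channel, by its upright tab, until it is fully home against the stop in the bench press; it must stay down in the channel, not be lifted. Then reach down through the window in the top of the guard, press the lever's rubber pad fully down, keep it down for about a second, and let it spring back up as you withdraw. Do not touch the guard at any time, do not press the lever while the shuttle is out, and leave the jar, cup and tin where they stand.

Things in the scene. Friction and masses are not known exactly. Their poses are not given: they have to be found in the camera images.
- press: Fixed bench press: grey base 180 mm (x) by 340 mm (y), 20 mm thick. Origin at table level under the guard's centre; x roughly away from the robot, y left, z up; base spans y -95 to +245 mm. Two rails, tops 32 mm above the table, form a 53 mm wide channel along y centred on x = +10 mm, open at the +y end, with a stop under the guard at y = -30 mm.
- guard: The guard hood fixed over the press, same origin and axes as the press: 180 mm (x) by 170 mm (y), top face 120 mm above the table, top plate 4 mm thick, aluminium top and ends, clear plastic walls on the robot side and far side. The shuttle passes under its +y end. Nothing of the robot may touch it.
- window (a point): Centre of the rectangular window in the guard's top plate, at the height of the top face (120 mm above the table), 35 mm towards -x of the press origin. The window measures 66 mm along the press's x and 90 mm along its y. Same axes as the press.
- paddle (a point): Centre of the top of the lever's black rubber pad, 32 mm (x) by 44 mm (y), straight under the window centre; at rest 16 mm below the guard's top face, fully pressed about 38 mm below it. Moves with the lever.
- lever (a joint): Press lever, hinged 105 mm beyond the pad on the far (+x) side, axis along y. 0 rad at rest (up), 0.21 rad at its stop, fully down: the pad then sits 22 mm lower. A spring returns it; pressing takes about 2 N at first, 7 N at the bottom.
- tab (a point): On the loose shuttle: centre of the outer (+y) face of its upright tab, 65 mm above the table. The tab is 50 mm wide (x), 12 mm thick (y), its top 85 mm above the table. Axes like the press's. Pushed towards -y, the shuttle is home when this point is at y = +165 mm in the press frame, 80 mm outside the guard's end. Starts 45 to 85 mm out from there.
- jar: Bystander: closed white jar, 56 mm diameter, 75 mm tall; origin at centre of underside.
- cup: Bystander: open white ceramic cup, 68 mm diameter, 75 mm tall; origin at centre of underside.
- tin: Bystander: closed steel tin, 62 mm diameter, 55 mm tall; origin at centre of underside.
- shuttle: The loose shuttle in the channel (1.5 mm play on either side): aluminium bar 195 mm long, 50 mm wide, about 0.5 kg, sliding on the base 20 mm above the table, copper blank fixed on its inner end. Origin on its underside below the blank, 165 mm towards -y from the tab's outer face. Axes like tab.
Not all that is in view belongs to the job. Leave any green or red look-alike of the shuttle alone.

How it is judged (in metres and radians):
On the way, in this order (a step that is already met when the one before it is completed fails the run):
1. the shuttle is pushed home against the stop (y of tab in the frame of press below 0.168 m), for 0.2 s.
2. the lever is pressed fully down and kept there (value of joint lever above 0.185 rad and contact force between the fingers and anything else above 1 N and y of tab in the frame of press below 0.168 m), for 0.6 s.
At the end, for the whole second after the job is handed in: The shuttle rests in its channel within 3 mm of the stop and the lever is back up (within 0.03 rad), after it was held pressed (beyond 0.185 of 0.21 rad) by the fingers for at least 0.6 s with the shuttle home (y of tab in the frame of press between 0.16 and 0.168 m and value of joint lever below 0.03 rad and z of tab in the frame of press below 0.069 m and linear speed of shuttle below 0.02 m/s); the robot touches nothing.
It fails at once if the robot touches the guard (contact force between any of the fingers, the arm and guard above 0.3 N).
It fails at once if the shuttle is lifted or tipped (z of tab in the frame of press above 0.075 m or angle between tab's own z axis and vertical above 0.12 rad).
It fails at once if the lever is pressed while the shuttle is out (value of joint lever above 0.06 rad and y of tab in the frame of press above 0.171 m).
It fails at once if the jar, cup or tin is moved or tipped (distance of any of jar, cup, tin from where it was at the start of the episode above 0.015 m or angle between any of jar, cup, tin's own z axis and vertical above 0.3 rad).
It also fails if it takes over 54 s, if anything falls off the work surface, if the arm or the gripper's body presses on something with over 40 N, if the wrist force passes 120 N, or if a joint passes its speed limit or range.

## Working session

There is one attempt and no reset: what is moved stays moved. The work goes in short steps, Python scripts to look and compute and a shell command to move; the robot and the scene stay as the last step left them, time stands still between calls to the robot, and variables do not carry over. Pictures are saved under pics/ and viewed, on a budget of 10 in all, crops included, one or two more only if the job needs it, and the job is handed in when it is done.

```bash
mkdir -p pics; cat > h.py <<'E'
import numpy as np,cv2
from plant import manip
def cam(n):
    s=manip.sense(); im=manip.get_image(n); K=np.array(im['mtx'])
    if n=='wrist':
        from scipy.spatial.transform import Rotation as Ro
        T=np.array(im['T_tool_cam']); Rt=Ro.from_euler('xyz',s['tcp_rot']).as_matrix()
        Rwc=Rt@T[:3,:3]; c=Rt@T[:3,3]+np.array(s['tcp_pos'])
    else:
        Rwc=np.array(im['R']).T; c=-Rwc@np.array(im['t'])
    return np.array(im['pixels']),K,Rwc,c
def ray(K,Rwc,c,u,v,z):
    d=Rwc@np.linalg.inv(K)@np.array([u,v,1.]); return c+d*(z-c[2])/d[2]
def proj(K,Rwc,c,X):
    p=K@(Rwc.T@(np.array(X)-c)); return p[:2]/p[2]
def save(n,px,s=1.5):
    cv2.imwrite('pics/'+n,cv2.resize(px[:,:,::-1],None,fx=s,fy=s,interpolation=cv2.INTER_CUBIC))
E
python3 - <<'E'
from h import *
import pickle
d={n:cam(n) for n in('top','scene','wrist')}
pickle.dump(d,open('d0.pkl','wb'))
for n in d: save(n+'0.png',d[n][0])
print(manip.sense(),[d[n][3] for n in d])
E
```

```text
{'time_s': 0.15, 'joint_pos': array([ 1.02658135e+00,  1.31007415e-01,  1.48899743e+00,  7.88214262e-07,
        1.52298858e+00, -8.54248650e-02]), 'joint_vel': array([-1.54259040e-04, -1.22633991e-03, -3.69593576e-03,  5.20548885e-04,
        4.45968219e-04,  3.28041487e-05]), 'tau': array([ 3.21989201e-04, -5.70067155e+01, -5.01155269e+01, -2.08119968e-04,
        9.76430165e-03, -3.97817996e-05]), 'tcp_pos': array([265.51936575, 537.63963728, 255.49100292]), 'tcp_rot': array([-3.14019706e+00, -1.20299393e-04,  2.68280242e+00]), 'ft_force': array([-0.47814934,  0.15377884,  0.63753322]), 'ft_torque': array([-0.02156664,  0.01183497, -0.01753849]), 'width': 85.37481528866411} [array([ 297.40948066,  -52.73459897, 1287.46782551]), array([ 957.07778613, -565.21053829, 1095.13861744]), array([191.35776495, 574.20372958, 373.28978784])]
```

View pics/top0.png

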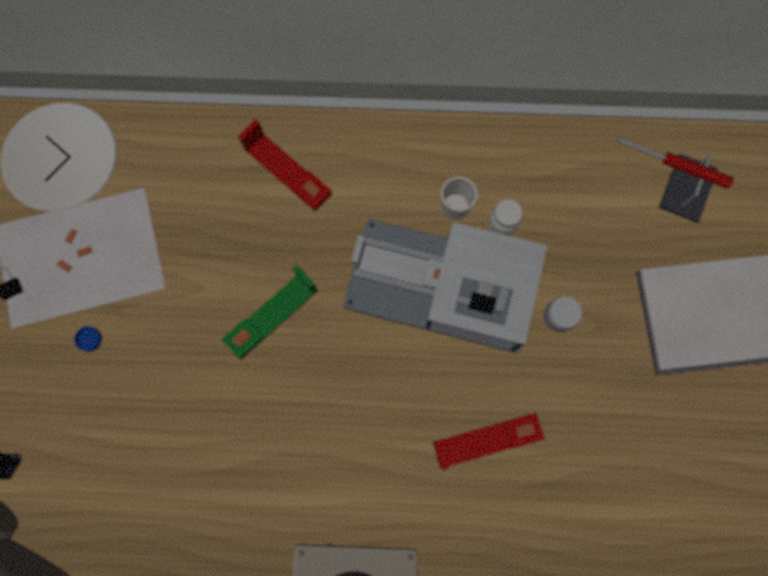

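View pics/scene0.png

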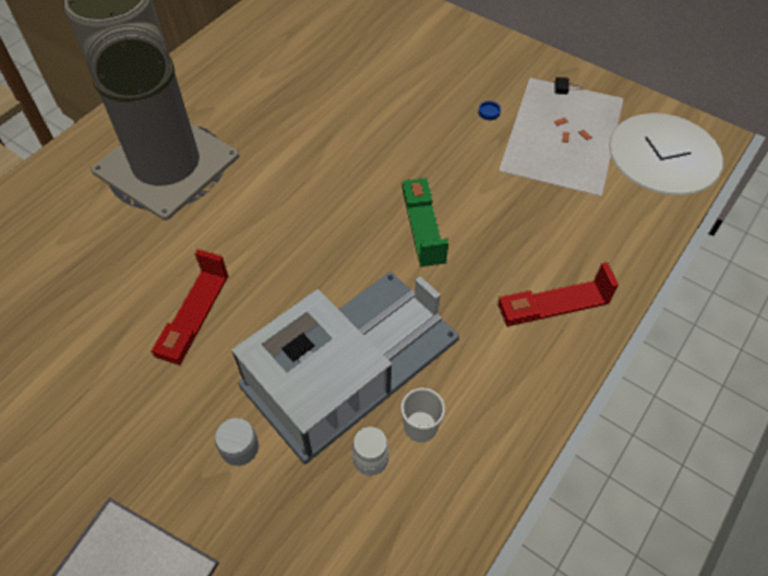

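Top view (1.5×): guard top corners are at about (455,225), (546,243), (520,347) and (430,327). The tab is at about (358,250) and the black pad at (482,302). The cup, jar and tin stand next to the guard. The scene view agrees with this.

```bash
python3 - <<'E'
from h import *
import pickle
d=pickle.load(open('d0.pkl','rb'))
for n,P in(('top',[(455,225),(546,243),(520,347),(430,327)]),('scene',[(305,428),(235,350),(319,291),(390,363)])):
    c=d[n][1:]
    Q=np.array([ray(*c,u/1.5,v/1.5,120)[:2] for u,v in P]) # far-left(+x+y), far-right, near-right, near-left
    (cx,cy),(w,h),a=cv2.minAreaRect(Q.astype(np.float32))
    y=((Q[0]-Q[1])+(Q[3]-Q[2]))/2
    print(n,Q.round(),Q.mean(0),w,h,np.degrees(np.arctan2(-y[0],y[1])))
for n,L in(('top',[(363,237),(352,262)]),('scene',[(417,280),(438,294)])):
    print(n,[ray(*d[n][1:],u/1.5,v/1.5,85).round() for u,v in L])
for nm,p,z in(('cup',(459,190),75),('jar',(508,214),75),('tin',(564,312),55)): print(nm,ray(*d['top'][1:],p[0]/1.5,p[1]/1.5,z).round())
E
```

```text
top [[ 671. -156.]
 [ 644. -316.]
 [ 458. -271.]
 [ 487. -117.]] [ 564.98458009 -214.95150147] 162.36300659179688 195.35789489746094 -10.110442573047283
scene [[ 639. -308.]
 [ 472. -274.]
 [ 508. -113.]
 [ 677. -151.]] [ 574.02196827 -211.77637717] 164.62701416015625 173.56201171875 -102.2176032819786
top [array([653.,   7.,  85.]), array([606.,  25.,  85.])]
scene [array([613.,  18.,  85.]), array([657.,  16.,  85.])]
cup [ 753. -166.   75.]
jar [ 710. -257.   75.]
tin [ 534. -363.   55.]
```

```bash
python3 - <<'E'
from h import *
import pickle
from scipy.spatial.transform import Rotation as Ro
px,K,R,c=pickle.load(open('d0.pkl','rb'))['wrist']
s=manip.sense(); print(R[:,2],K)
Rz=Ro.from_euler('z',0.27).as_matrix()
off=Rz@(c-s['tcp_pos']); R2=Rz@R
pts=[(671,-156,120),(644,-316,120),(458,-271,120),(487,-117,120),(653,7,85),(606,25,85)]
for t in((600,-20,300),(560,-60,330),(600,-60,330),(560,-60,400)):
    print(t,[proj(K,R2,np.array(t)+off,p).round().tolist() for p in pts])
E
```

```text
[ 0.28600727 -0.1434281  -0.94743244] [[267.91604372   0.         254.19487747]
 [  0.         267.91604372 192.17160333]
 [  0.           0.           1.        ]]
(600, -20, 300) [[160.0, 250.0], [33.0, 252.0], [-7.0, 92.0], [143.0, 91.0], [282.0, 204.0], [290.0, 168.0]]
(560, -60, 330) [[203.0, 259.0], [88.0, 261.0], [64.0, 121.0], [196.0, 121.0], [311.0, 217.0], [320.0, 185.0]]
(600, -60, 330) [[195.0, 234.0], [77.0, 236.0], [50.0, 86.0], [187.0, 85.0], [308.0, 192.0], [317.0, 158.0]]
(560, -60, 400) [[210.0, 235.0], [113.0, 237.0], [97.0, 118.0], [206.0, 118.0], [303.0, 201.0], [310.0, 173.0]]
```

```bash
python3 -m crank '0 0 0.09 3 -5 1 1;0 0 0.09 3 -5 1 1;0 0 0.09 3 -5 1 1;0 0 0 3 -5 1 1;0 0 0 3 -5 1 1;0 0 0 3 -5 1 1;0 0 0 3 -5 1 1;0 0 0 3 -5 0 1'
```

```text
time_s: 0.95
tcp_pos: [469.9, 197.6, 316.9]
tcp_rot: [3.14, 0.002, 2.953]
ft_force: [1.2, 1.0, -0.0]
width: -0.3
```

```bash
python3 -m crank '0 0 0 1.5 -5 0 1;0 0 0 1.5 -5 0 1;0 0 0 1.5 -5 0 1;0 0 0 1 -5 0 1;0 0 0 0 0 0 1;0 0 0 0 0 0 1;0 0 0 0 0 0 1' && python3 - <<'E'
from h import *
import pickle
d=cam('wrist'); pickle.dump(d,open('d1.pkl','wb')); save('w1.png',d[0])
E
```

```text
time_s: 1.65
tcp_pos: [521.6, 7.4, 315.2]
tcp_rot: [3.141, -0.001, 2.953]
ft_force: [0.5, 0.1, -1.0]
width: -0.4
```

View pics/w1.png

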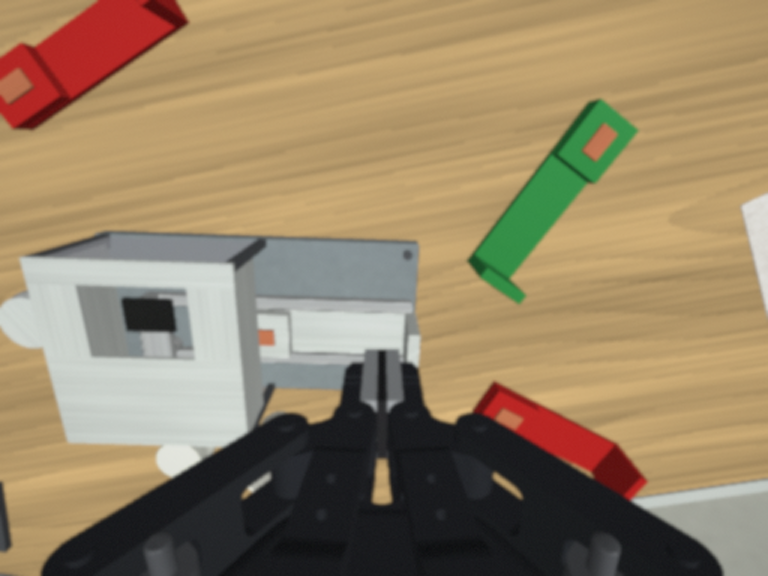

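Wrist view (1.5×): guard top corners are at (23,257), (233,264), (249,446) and (67,443). The window is at (78,286) to (195,360), and the tab's near end is at about (412,335), partly behind the finger.

```bash
python3 - <<'E'
from h import *
import pickle
d=pickle.load(open('d1.pkl','rb')); c=d[1:]
f=lambda P,z:np.array([ray(*c,u/1.5,v/1.5,z)[:2] for u,v in P])
for n,P,z in(('guard',[(23,257),(233,264),(249,446),(67,443)],120),('win',[(78,286),(187,287),(195,360),(92,357)],120),('pad',[(123,298),(173,298),(176,331),(126,331)],104)):
    Q=f(P,z); y=(Q[1]-Q[0]+Q[2]-Q[3])/2; x=(Q[3]-Q[0]+Q[2]-Q[1])/2
    print(n,Q.round().tolist(),Q.mean(0).round(1),np.linalg.norm(x),np.linalg.norm(y),np.degrees([np.arctan2(-y[0],y[1]),np.arctan2(x[1],x[0])]))
print(f([(418,241)],20),f([(409,335),(420,335),(418,365)],85), f([(256,301),(411,303)],32))
g=cv2.cvtColor(d[0],cv2.COLOR_RGB2GRAY); print(manip.sense()['tcp_pos'])
E
```

```text
guard [[464.0, -274.0], [501.0, -111.0], [676.0, -150.0], [640.0, -318.0]] [ 570.4 -213. ] 179.75944796727296 169.67836349106625 [-12.34494691 -13.29284756]
win [[496.0, -241.0], [513.0, -154.0], [579.0, -170.0], [559.0, -257.0]] [ 536.6 -205.3] 66.3933579245917 89.4125532594358 [-12.00170171 -13.76532717]
pad [[516.0, -221.0], [524.0, -178.0], [555.0, -186.0], [546.0, -230.0]] [ 535.3 -203.9] 31.63659782730511 44.20026009013018 [-10.78229613 -16.49024954]
[[533.25757345  44.08285967]] [[606.74276433  17.92846065]
 [608.7012557   28.21220444]
 [640.15460047  21.24231035]] [[ 562.35428125 -136.27654698]
 [ 595.47809617   25.4949267 ]]
[521.62106717   7.83704811 315.34659989]
```

```bash
python3 -m crank '0 0 -0.03 4 2 -3 1;0 0 0 4 2 -4 1;0 0 0 3 2 -4 1;0 0 0 2 1 -2 1;0 0 0 0 0 0 1;0 0 0 0 0 0 1;0 0 0 0 0 0 1'
```

```text
time_s: 2.4
tcp_pos: [640.3, 71.1, 198.9]
tcp_rot: [3.141, 0.002, 2.924]
ft_force: [0.2, -0.8, -0.2]
width: 0.3
```

```bash
python3 -m crank '0 0 0 0.3 0 -4 1;0 0 0 0 0 -4 1;0 0 0 0 0 -3 1;0 0 0 0 0 -1.4 1;0 0 0 0 0 0 1;0 0 0 0 0 0 1;0 0 0 0 0 0 1' && python3 - <<'E'
from h import *
import pickle
d=cam('wrist'); pickle.dump(d,open('d2.pkl','wb')); save('w2.png',d[0])
E
```

```text
time_s: 3.1
tcp_pos: [645.1, 70.4, 76.4]
tcp_rot: [3.14, 0.005, 2.923]
ft_force: [-0.0, -0.1, -0.0]
width: 0.3
```

View pics/w2.png

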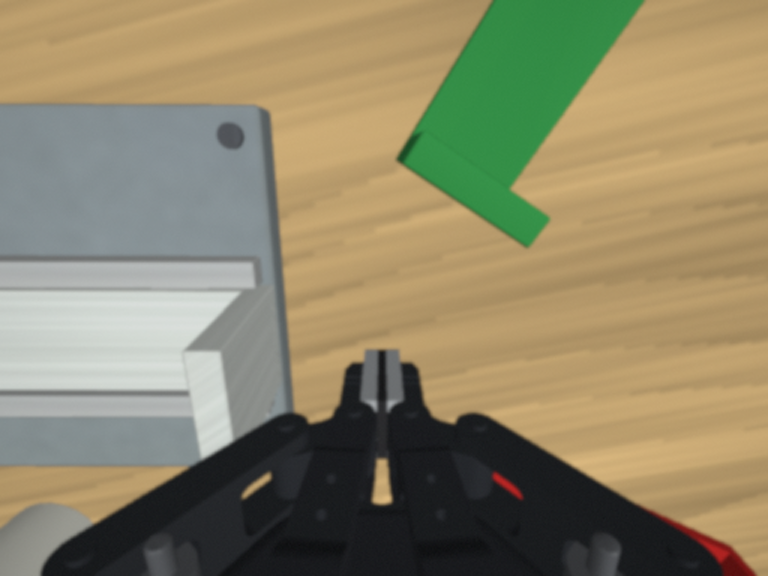

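Wrist view (1.5×): the fingers stand off the tab's outer face, whose top edge runs (222,350) to (235,455). They are in line with the channel.

```bash
python3 - <<'E'
from h import *
import pickle
d=pickle.load(open('d2.pkl','rb')); c=d[1:]
o=np.array([570.4,-213]);a=np.radians(-12.5);X=np.array([np.cos(a),np.sin(a)]);Y=np.array([-X[1],X[0]])
pf=lambda p:np.round([(p[:2]-o)@X,(p[:2]-o)@Y],1)
for u,v,z in((184,350,85),(222,350,85),(235,455,85),(265,108,20),(290,405,20)): print(pf(ray(*c,u/1.5,v/1.5,z)))
print(pf(manip.sense()['tcp_pos']), 'Y',Y)
E
```

```text
[-14.6 233.1]
[-14.6 244.6]
[ 24.5 243.9]
[-87.6 246.7]
[ 50.7 246.4]
[ 11.5 292.9] Y [0.21643961 0.97629601]
```

```bash
python3 -m crank '0 0 0 -0.33 -1.46 0 1;0 0 0 -0.22 -0.98 0 1;0 0 0 -0.22 -0.98 0 1;0 0 0 -0.22 -0.98 0 1;0 0 0 -0.22 -0.98 0 1;0 0 0 -0.22 -0.98 0 1;0 0 0 -0.22 -0.98 0 1;0 0 0 0 0 0 1'
```

```text
time_s: 3.95
tcp_pos: [626.2, -4.8, 72.9]
tcp_rot: [-3.141, -0.0, 2.922]
ft_force: [-0.5, -0.3, -0.2]
width: -0.2
```

```bash
python3 -m crank '0 0 0 -0.22 -0.98 0 1;0 0 0 -0.13 -0.59 0 1;0 0 0 -0.11 -0.49 0 1;0 0 0 -0.11 -0.49 0 1;0 0 0 0 0 0 1;0 0 0 0 0 0 1'; python3 - <<'E'
from h import *
o=np.array([570.4,-213]);a=np.radians(-12.5);X=np.array([np.cos(a),np.sin(a)]);Y=np.array([-X[1],X[0]])
p=manip.sense()['tcp_pos'][:2]-o; print(p@X,p@Y)
d=cam('wrist'); save('w3.png',d[0])
import pickle; pickle.dump(d,open('d3.pkl','wb'))
E
```

```text
time_s: 4.55
tcp_pos: [620.9, -28.8, 73.0]
tcp_rot: [-3.141, -0.0, 2.923]
ft_force: [0.7, -0.0, -0.2]
width: -0.1
9.395387113650813 190.73965213619073
```

View pics/w3.png

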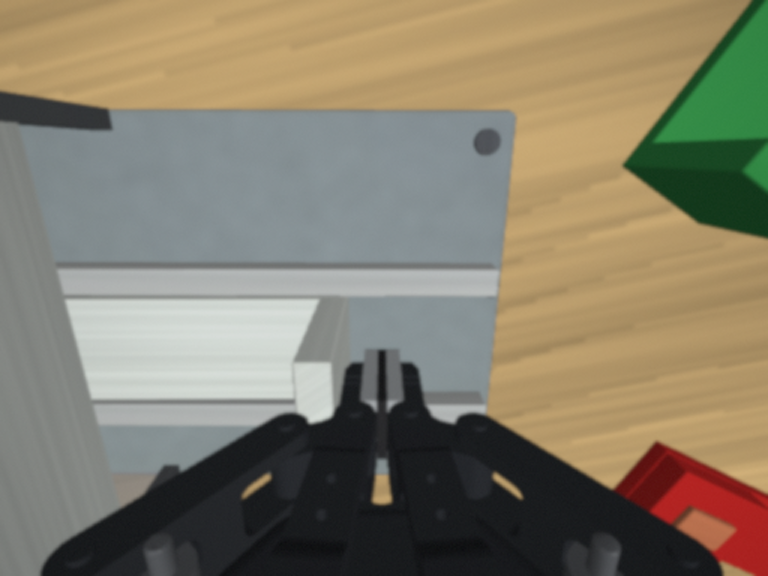

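The shuttle is sliding ahead of the fingers, with the tab's outer edge at about (332,362). It isn't home yet, so I'll keep pushing gently until the force rises.

```bash
python3 -m crank '0 0 0 -0.09 -0.39 0 1;0 0 0 -0.09 -0.39 0 1;0 0 0 0 0 0 1;0 0 0 0 0 0 1'; python3 - <<'E'
from h import *
o=np.array([570.4,-213]);a=np.radians(-12.5);X=np.array([np.cos(a),np.sin(a)]);Y=np.array([-X[1],X[0]])
import pickle; d=pickle.load(open('d3.pkl','rb'))
p=ray(*d[1:],332/1.5,362/1.5,85)[:2]-o; print(p@X,p@Y)
E
```

```text
time_s: 5.0
tcp_pos: [619.1, -36.6, 73.1]
tcp_rot: [-3.141, 0.0, 2.923]
ft_force: [1.2, 0.2, 0.5]
width: -0.1
-14.427976989190693 175.9866568431895
```

```bash
python3 -m crank '0 0 0 -0.04 -0.2 0 1;0 0 0 0 0 0 1;0 0 0 0 0 0 1'
```

```text
time_s: 5.3
tcp_pos: [618.7, -38.4, 73.1]
tcp_rot: [-3.141, 0.0, 2.923]
ft_force: [1.0, 0.7, -0.3]
width: 0.1
```

```bash
python3 -m crank '0 0 0 -0.04 -0.2 0 1;0 0 0 0 0 0 1;0 0 0 0 0 0 1'
```

```text
time_s: 5.6
tcp_pos: [618.4, -40.4, 73.2]
tcp_rot: [-3.142, 0.0, 2.923]
ft_force: [0.8, 1.3, -0.2]
width: -0.0
```

```bash
python3 -m crank '0 0 0 -0.04 -0.2 0 1;0 0 0 0 0 0 1;0 0 0 0 0 0 1'
```

```text
time_s: 5.9
tcp_pos: [618.4, -41.3, 73.3]
tcp_rot: [3.14, 0.001, 2.923]
ft_force: [2.4, 5.2, -1.7]
width: 0.2
```

```bash
python3 -m crank '0 0 0 -0.04 -0.2 0 1;0 0 0 0 0 0 1;0 0 0 0 0 0 1'
```

```text
time_s: 6.2
tcp_pos: [618.7, -41.7, 73.8]
tcp_rot: [3.138, 0.002, 2.924]
ft_force: [3.3, 13.8, 0.4]
width: 0.1
```

The force jumped from about 1 N to 14 N, so the shuttle is at the stop. I'll back off and go up.

```bash
python3 -m crank '0 0 0 0.22 1 0 1;0 0 0 0.44 2 0 1;0 0 0 0.22 1 3 1;0 0 0 0 0 5 1;0 0 0 0 0 5 1;0 0 0 -2 -2 2 1;0 0 0 0 0 0 1;0 0 0 0 0 0 1'
```

```text
time_s: 7.0
tcp_pos: [606.4, -24.7, 223.4]
tcp_rot: [-3.141, 0.001, 2.922]
ft_force: [-0.6, 0.8, -1.1]
width: 0.1
```

```bash
python3 -m crank '0 0 0 -2 -4 0 1;0 0 0 -2 -4 0 1;0 0 0 -2 -4 0 1;0 0 0 0 0 0 1;0 0 0 0 0 0 1;0 0 0 0 0 0 1'; python3 - <<'E'
from h import *
d=cam('wrist'); save('w4.png',d[0])
import pickle; pickle.dump(d,open('d4.pkl','wb'))
E
```

```text
time_s: 7.6
tcp_pos: [546.3, -143.3, 221.7]
tcp_rot: [3.141, -0.002, 2.923]
ft_force: [0.3, -0.1, 0.2]
width: -0.0
```

View pics/w4.png

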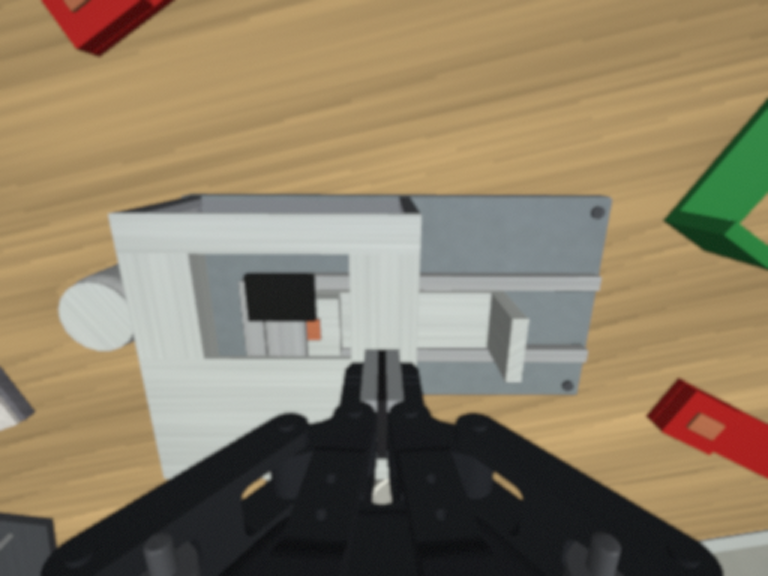

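Wrist view (1.5×): the tab's top outer edge runs (529,320) to (523,381). The window is (190,254), (348,254), (352,358), (204,357), and the pad is (245,273) to (316,320).

```bash
python3 - <<'E'
from h import *
import pickle
d=pickle.load(open('d4.pkl','rb')); c=d[1:]
o=np.array([570.4,-213]);a=np.radians(-12.5);X=np.array([np.cos(a),np.sin(a)]);Y=np.array([-X[1],X[0]])
pf=lambda p:np.round([(p[:2]-o)@X,(p[:2]-o)@Y],1)
f=lambda P,z:np.array([ray(*c,u/1.5,v/1.5,z)[:2] for u,v in P])
for n,P,z in(('win',[(190,254),(348,254),(352,358),(204,357)],120),('pad',[(245,274),(315,274),(316,320),(248,320)],104)):
    Q=f(P,z); print(n,Q.round(1).tolist(),Q.mean(0).round(1),pf(Q.mean(0)))
print([pf(q) for q in f([(529,320),(523,381)],85)],[pf(q) for q in f([(609,197),(577,393)],20)])
s=manip.sense();print(s['tcp_pos'],s['tcp_rot'])
E
```

```text
win [[494.7, -241.8], [513.9, -155.3], [577.8, -168.8], [557.5, -257.0]] [ 536.  -205.7] [-35.2  -0.3]
pad [[515.9, -222.0], [525.2, -180.2], [554.7, -187.8], [545.4, -230.0]] [ 535.3 -205. ] [-36.    0.2]
[array([-12.6, 164.2]), array([ 35.3, 165.5])] [array([-88.9, 240.4]), array([ 87.8, 242.8])]
[ 546.49861116 -143.07568929  221.99725641] [ 3.14100196e+00 -1.69408368e-03  2.92393379e+00]
```

```bash
python3 -m crank '0 0 0 -0.5 -3 0 1;0 0 0 -0.55 -3.2 0 1;0 0 0 0 0 0 1;0 0 0 0 0 -3 1;0 0 0 0 0 -3 1;0 0 0 0 0 0 1;0 0 0 0 0 0 1'
```

```text
time_s: 8.35
tcp_pos: [535.8, -205.0, 162.8]
tcp_rot: [3.141, -0.002, 2.924]
ft_force: [-0.0, -0.3, -0.0]
width: -0.1
```

```bash
python3 -m crank '0 0 0 0 0 -2 1;0 0 0 0 0 -1 1;0 0 0 0 0 -0.7 1;0 0 0 0 0 0 1;0 0 0 0 0 0 1'
```

```text
time_s: 8.85
tcp_pos: [536.3, -206.3, 127.1]
tcp_rot: [3.142, 0.001, 2.923]
ft_force: [-0.8, 1.1, 2.8]
width: 0.0
```

```bash
python3 -m crank '0 0 0 0 0 -0.5 1;0 0 0 0 0 -0.5 1;0 0 0 0 0 -0.5 1;0 0 0 0 0 -0.2 1;0 0 0 0 0 0 1;0 0 0 0 0 0 1'
```

```text
time_s: 9.45
tcp_pos: [536.8, -206.7, 110.0]
tcp_rot: [-3.141, 0.002, 2.923]
ft_force: [0.2, 0.5, 7.9]
width: -0.0
```

```bash
python3 -m crank '0 0 0 0 0 -0.3 1;0 0 0 0 0 0 1;0 0 0 0 0 0 1'
```

```text
time_s: 9.75
tcp_pos: [537.1, -206.8, 108.1]
tcp_rot: [-3.141, 0.003, 2.923]
ft_force: [-3.0, 1.7, 14.5]
width: 0.0
```

```bash
python3 -m crank '0 0 0 0 0 -0.2 1;0 0 0 0 0 0 1;0 0 0 0 0 0 1'
```

```text
time_s: 10.05
tcp_pos: [537.2, -206.9, 107.4]
tcp_rot: [-3.141, 0.003, 2.923]
ft_force: [-8.7, 5.2, 24.2]
width: 0.1
```

At the stop with 24 N. I'll hold here for about a second.

```bash
python3 -m crank '0 0 0 0 0 0 1;0 0 0 0 0 0 1;0 0 0 0 0 0 1;0 0 0 0 0 0 1;0 0 0 0 0 0 1;0 0 0 0 0 0 1;0 0 0 0 0 0 1;0 0 0 0 0 0 1'
```

```text
time_s: 10.85
tcp_pos: [537.2, -206.9, 107.5]
tcp_rot: [-3.141, 0.003, 2.923]
ft_force: [-8.1, 4.9, 25.0]
width: -0.2
```

```bash
python3 -m crank '0 0 0 0 0 0 1;0 0 0 0 0 0 1;0 0 0 0 0 0 1;0 0 0 0 0 0.5 1;0 0 0 0 0 0.8 1;0 0 0 0 0 1 1;0 0 0 0 0 1.5 1;0 0 0 0 0 2 1'
```

```text
time_s: 11.65
tcp_pos: [534.8, -205.9, 161.7]
tcp_rot: [3.141, -0.003, 2.923]
ft_force: [-1.6, 0.3, 0.3]
width: -0.2
```

```bash
python3 -m crank '0 0 0 0 0 4 1;0 0 0 0 0 4 1;0 0 0 1 6e0 0 1' ; python3 -m crank '0 0 0 0 0 4 1;0 0 0 0.5 3 1 1;0 0 0 0.5 3 0 1;0 0 0 0 0 0 1;0 0 0 0 0 0 1;0 0 0 0 0 0 1'; python3 - <<'E'
from h import *
d=cam('wrist'); save('w5.png',d[0])
import pickle; pickle.dump(d,open('d5.pkl','wb'))
E
```

```text
time_s: 12.25
tcp_pos: [545.5, -146.8, 211.8]
tcp_rot: [-3.141, -0.001, 2.923]
ft_force: [0.5, -1.3, -0.4]
width: -0.2out of range; nothing moved
```

View pics/w5.png

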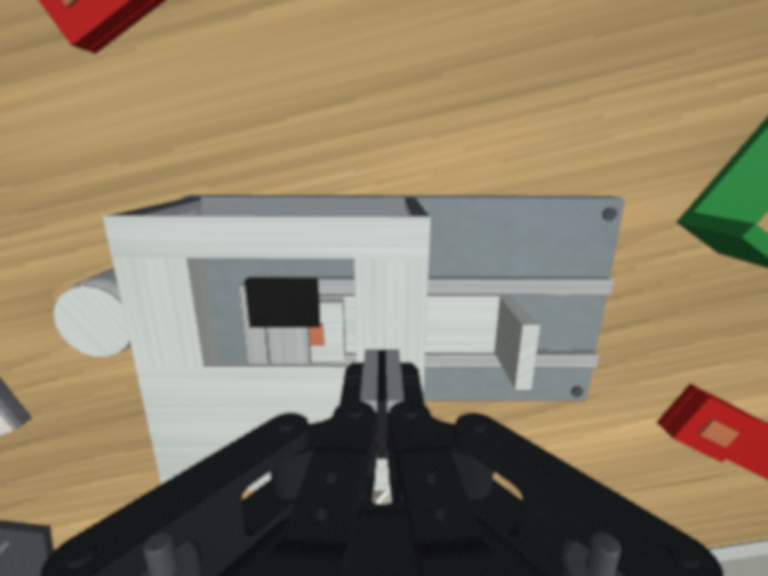

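The pad (246,277)–(319,326) and the tab edge (539,324) are in the same place relative to the window as before the press. I'll check the numbers once and hand in.

```bash
python3 - <<'E'
from h import *
import pickle
d=pickle.load(open('d5.pkl','rb')); c=d[1:]
o=np.array([570.4,-213]);a=np.radians(-12.5);X=np.array([np.cos(a),np.sin(a)]);Y=np.array([-X[1],X[0]])
pf=lambda p:np.round([(p[:2]-o)@X,(p[:2]-o)@Y],1)
print([pf(ray(*c,u/1.5,v/1.5,z)) for u,v,z in((539,324,85),(533,387,85),(246,278,104),(319,326,104))])
s=manip.sense();print(s['ft_force'],s['time_s']); print(manip.hand_in())
E
```

```text
[array([-13.8, 163.5]), array([ 34.2, 165.2]), array([-51.6, -20.5]), array([-20.9,  20.8])]
[-0.29930263  0.23508761 -0.40017175] 12.3
the job is handed in; nothing more can be done
None
```

I pushed the shuttle home by its tab, pressed the lever fully down for about a second, let it spring back, and handed in at 12.3 s. The interface gives no verdict, so I judge the result from forces and camera images only.

- **Shuttle:** I pushed with the closed fingers until the force rose from about 1 N to 14 N at the stop. After the press, the last image puts the tab at about y = 164–165 mm in the press frame, and home is 165 mm.
- **Lever:** I went down through the centre of the window and pressed to its stop, with about 25 N on the fingers. I held it there for about 1.2 s. The last image shows the pad back at its rest height: measured at rest height it comes out about 31 × 41 mm, against the real 32 × 44 mm.
- **Robot at the end:** It stands clear above the press, and the wrist force is at noise level.
- **Guard and bystanders:** I saw no sign of contact with the guard. The sideways force of 8–9 N during the hold came with the fingers pressing the pad at the window centre, so I put it down to pad friction. The last image shows the tin in place. It does not show the cup or jar properly, but the arm never went near them.
- **Slip:** One move was refused whole for an out-of-range shift (I typed 6 cm). Nothing moved and it had no effect.

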